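Scan and open the safety-capped cleaner jug

TASK

Sign out and open the red-capped cleaner jug on the kitchen counter: take the orange stick scanner from its stand, hold it steady for a second pointing straight down at the code on top of the red cap from a few centimetres above, without touching it, and stand it back in its stand. Then press the push-and-turn safety cap down, twist it anticlockwise until it comes free, lift it level and hold it clear of the jug, still straight above its mouth. The program finishes while the gripper is still holding the cap there, not putting it down; leave the blue-capped jug, the funnel and the sponge alone.

Things in the scene. Friction and masses are not known exactly. Their poses are not given: they have to be found in the camera images.
- scanner: Orange stick scanner standing lens down, loose in its stand: round, 24 mm thick, 118 mm long, 90 g, the lowest 16 mm tapering to 17 mm. Origin at the centre of the lens at its lower end, z up along the stick to its butt. The beam leaves the lens along -z; it reads a code 15 to 100 mm away. In the stand the origin is 6 mm above the counter, the butt at 124 mm.
- stand: Black scanner stand, fixed: a base plate 80 x 70 x 5 mm and an upright cup of 41 mm outer and 33 mm inner diameter, rim 45 mm and inner floor 6 mm above the counter. Origin at the centre of its underside, under the cup's axis. Its place and the funnel's may be swapped.
- red_cap: The loose red safety cap on the red-labelled jug: ribbed, round, 52 mm across, 31 mm tall, 45 g (varies), free all round for fingers. Origin at the centre of its lower rim, z up. Locked, a spring pushes it up and it has only 5 degrees of play. Pressed down 3.5 mm or more it can turn anticlockwise seen from above; turned 50 to 67 degrees (hard stop about 72) it lifts straight off.
- cap_top (a point): Centre of the red cap's flat top, 31 mm above the cap's origin (189.5 mm above the counter when locked), carrying the black and white code sticker, 26 mm square. The cap cannot turn clockwise, nor turn unless pressed; if let go before it has turned far enough it springs up and is still held.
- red_jug: White plastic jug with a red label, fixed to the counter: it neither slides nor turns. Body 95 (x) x 120 (y) x 110 mm tall, then a conical shoulder: 92 mm wide at 110 mm height, 52 at 140, 46 at 150. Handle loop on its +y side, 88 mm out, up to 124 mm high. Origin at the centre of its underside on the counter, z up; the neck and cap are straight above it, the locked cap's axes parallel to its own.
- mouth (a point): Centre of the red jug's mouth, the top of its neck, 171 mm above the counter. The locked cap's origin is 12.5 mm below it (158.5 mm above the counter). In the mouth a sprung grey seal disc, 24 mm across, pushes the cap up: 4 N locked, 11 N at the rigid stop where the cap is 6.5 mm down.
- blue_jug: The other jug, to be left alone: same shape and size (190 mm tall with its cap), blue cap and blue label, fixed. Its place and the red jug's may be swapped. Origin at the centre of its underside.
- funnel: Bystander: yellow plastic funnel standing upside down, 110 mm wide, 115 mm tall. Origin at the centre of its underside.
- sponge: Bystander: yellow and green sponge block, 80 x 55 x 38 mm. Origin at the centre of its underside.
Mind the look-alikes: they are no part of the job. What is meant by the red_cap is not purple, and is the larger of those in its own colour. Of the things that look like the stand, the larger one is meant.

How it is judged:
By the outcome, as a careful person would: the job done as asked, in the order asked, and still so for the second after the job is handed in, while the arm keeps its last pose, push and grip.
It also fails if it takes over 61 s, if anything falls off the work surface, if the arm or the gripper's body presses on something with over 40 N, if the wrist force passes 120 N, or if a joint passes its speed limit or range.

ROBOT

A 6-joint arm with a two-finger parallel gripper is mounted at the origin on the work surface. World frame = base frame: x ahead of the robot, y to its left, z up, the work surface at z = 0. Lengths are in mm, angles in rad, forces in N, time in s.
With the tool pointing down it reaches from about 300 to 775 mm from the base axis. Payload 14.6 kg.
Tool frame: the origin (TCP) lies at the very end of the fingers, on their centre line; the grasp point (between the pads) lies 19 mm behind it; z points along the fingers, y is the line along which they close (so a half turn about z gives the same grasp; the last joint's range is limited). The gripper opens to 94 mm and grips with 3 to 60 N. Pads are 16 mm wide; open, the fingers measure 119 mm over their backs; the gripper's body (75 mm by 177 mm) begins 78 mm behind the grasp point.
Start: joints at [1.037, 0.3, 1.521, -0, 1.321, -0.067], TCP at [247.513, 491.148, 205.446] pointing down, gripper open.
Joint ranges: [-3.03, 3.03], [-0.79, 2.21], [0.23, 2.52], [-1.04, 4.18], [0, 3.07], [-2.55, 2.55]. Speed limits (rad/s): [2.22, 2.22, 2.57, 3.14, 3.14, 3.14].

INTERFACE

Orientations are given as [roll, pitch, yaw] about the fixed x, y, z axes, in that order (R = Rz(yaw) Ry(pitch) Rx(roll)).
In Python, from cell import manip, optics gives the robot as it stands.
- The arm moves only by the shell command python3 -m crank 'ROWS' [FORCE]. ROWS is JSON, a list of rows, each a list of 7 numbers: the opening in per cent of the stroke, from 0 (shut) to 100 (fully open), then the shift along the tool's x, y, z in mm, then the turn, a rotation vector about the tool's x, y, z in rad. A call has 1 to 10 rows; each row is the pose to reach, as a shift and turn from the pose commanded when the call began, along the tool's axes at that moment; what a row does not reach only later rows make up. A row lasts 1/10 s, in which the tool goes at most 50 mm and 8.59 degrees, less where a joint would pass 70% of its speed; a pose out of reach is approached as far as the arm can. A call with a gripper value outside its range is refused whole. The fingers move at their own pace and stop on an object; FORCE is the grip in N (left out, the last holds). Time passes only in rows, so rows that repeat a pose let the fingers close. It gives the time, the measured TCP pose, the force, the opening and the grip force at its end, in the units of the state.
- manip.read_state(): the state, without advancing time (a new reading comes with each control period).
- optics.camera(name): name is "side" or "top"; returns (picture, depth): 420x560x3 uint8, red, green, blue; 420x560 float32, mm along the optical axis (not along the pixel's ray), 0 where there is no reading.
- optics.calibration(name): a dict with "camera_matrix" (3x3 intrinsics, pixels), "R" (3x3) and "t" (3): a world point X has camera coordinates R X + t. Camera axes: x right, y down, z forward; pixel columns grow to the right and rows downward; lengths in mm; the calibration is good to about 2 mm. A picture is of the moment at which its call begins. calibration takes no time and is no camera call.
- manip.sign_off(): hands the job in; it is judged then, once.
The state is a dict: "clock": time; "joints": joint angles; "qd": joint speeds; "effort": joint torques, N m; "eef_pos": TCP position; "eef_rot": TCP orientation; "wrist_force": force on the tool from outside, world axes, zero at the start; "moment": the same for the moment, N m; "finger_gap": finger opening in mm; "finger_force": force on a finger pad.
Only numpy, scipy, OpenCV 4.12 (cv2) and the standard library are available. Lean on these libraries where they do the work, as an engineer would, in place of code of your own. Each camera call takes 0.05 s, during which the arm holds its last target. There are 200 camera calls.

## Working session

There is one attempt and no reset: what is moved stays moved. The work goes in short steps, Python scripts to look and compute and a shell command to move; the robot and the scene stay as the last step left them, time stands still between calls to the robot, and variables do not carry over. Pictures are saved under pics/ and viewed, at most 10 in all, crops included, and the job is handed in when it is done.

```bash
ls; mkdir -p pics; python3 - <<'E'
from cell import manip, optics
import cv2,numpy as np
print(manip.read_state())
for n in("top","side"):
    p,d=optics.camera(n); cv2.imwrite(f"pics/{n}0.png",p[:,:,::-1]); np.savez(f"{n}0.npz",p=p,d=d)
    c=optics.calibration(n); print(n,c, (-np.array(c["R"]).T@np.array(c["t"])).round())
E
```

```text
pics
{'clock': 0.0, 'joints': array([ 1.03741867e+00,  3.00456767e-01,  1.52158240e+00, -1.40692861e-05,
        1.32070525e+00, -6.66257993e-02]), 'qd': array([-1.21132967e-04,  5.05608105e-04, -1.60527453e-04,  6.71326381e-06,
       -1.41465543e-03, -5.31867690e-04]), 'effort': array([-7.84472359e-04, -5.31798577e+01, -3.52748358e+01,  7.08164927e-02,
        2.42700346e-02, -8.12656140e-05]), 'eef_pos': array([247.37685373, 490.93083929, 204.89363699]), 'eef_rot': array([-3.14044254e+00, -6.30832219e-05,  2.67484425e+00]), 'wrist_force': array([ 1.01431142, -0.1509399 ,  0.05717314]), 'moment': array([ 0.03294793,  0.05825008, -0.018761  ]), 'finger_force': 0.0, 'finger_gap': 94.09301900167144}
top {'camera_matrix': array([[468.44228589,   0.        , 280.27766655],
       [  0.        , 468.44228589, 214.35871925],
       [  0.        ,   0.        ,   1.        ]]), 'R': array([[ 0.00233604, -0.99975172, -0.02215963],
       [-0.98807433,  0.0011041 , -0.1539737 ],
       [ 0.15395994,  0.02225505, -0.98782643]]), 't': array([  11.04053585,  583.48716651, 1138.85403663])} [ 401.  -15. 1215.]
side {'camera_matrix': array([[415.24127066,   0.        , 282.68461185],
       [  0.        , 415.24127066, 217.42761403],
       [  0.        ,   0.        ,   1.        ]]), 'R': array([[ 0.99732026, -0.07241419, -0.01041593],
       [-0.05309954, -0.61854828, -0.78395055],
       [ 0.05032639,  0.78240284, -0.62073589]]), 't': array([-531.64520046,  140.10776929, 1316.8068985 ])} [ 471. -982.  922.]
```

View pics/top0.png

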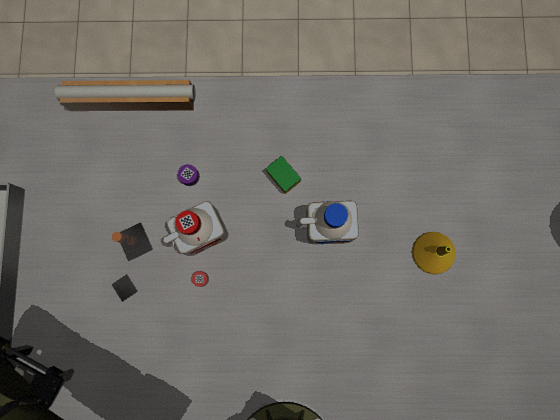

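View pics/side0.png

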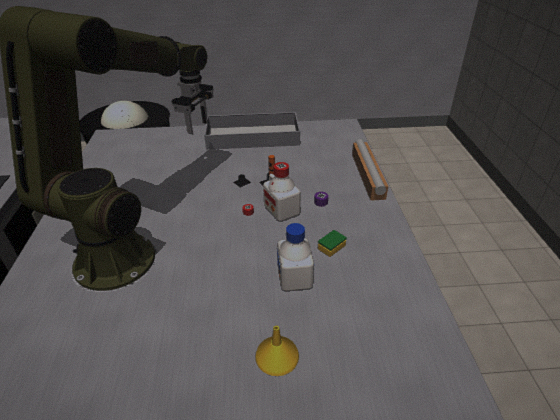

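The top view shows the red jug's cap at (187,222) with its handle towards lower left, the scanner butt at (117,237), its stand plate at (135,241), and the small decoy stand at (124,288). The decoy caps are at (188,174) and (200,279), and the blue jug is at (335,222). The side view agrees: cap at (281,168), scanner at (271,160).

```bash
cat > h.py <<'E'
from cell import manip, optics
import cv2,numpy as np
def cal(n):
    c=optics.calibration(n); return [np.array(c[k]) for k in("camera_matrix","R","t")]
def ray(n,uv):
    K,R,t=cal(n); return -R.T@t, R.T@np.linalg.solve(K,[uv[0],uv[1],1])
def plane(n,uv,z):
    o,d=ray(n,uv); return o+d*(z-o[2])/d[2]
def tri(a,b):
    A=[];y=[]
    for o,d in(ray("top",a),ray("side",b)):
        d=d/np.linalg.norm(d); P=np.eye(3)-np.outer(d,d); A.append(P);y.append(P@o)
    return np.linalg.lstsq(np.vstack(A),np.hstack(y),rcond=None)[0]
def snap(n,f=None):
    p,d=optics.camera(n)
    if f: cv2.imwrite("pics/"+f,p[:,:,::-1])
    return p,d
def blobs(m,amin=15):
    n,l,s,c=cv2.connectedComponentsWithStats(m.astype(np.uint8))
    return [(i,s[i].tolist(),c[i].round(1).tolist()) for i in range(1,n) if s[i][4]>=amin],l
def masks(p):
    h=cv2.cvtColor(p,cv2.COLOR_RGB2HSV).astype(int);H,S,V=h[...,0],h[...,1],h[...,2]
    return dict(red=((H<5)|(H>174))&(S>150)&(V>60),orange=(H>=5)&(H<16)&(S>130)&(V>60),dark=(V<55)&(S<80))
E
python3 - <<'E'
from h import *
for n,roi in(("top",(90,150,250,310)),("side",(225,140,335,225))):
    z=np.load(n+"0.npz");p,d=z["p"],z["d"];x0,y0,x1,y1=roi
    for k,m in masks(p).items():
        q=np.zeros_like(m);q[y0:y1,x0:x1]=m[y0:y1,x0:x1]
        for i,s,c in blobs(q)[0]: print(n,k,s,c,d[int(c[1]),int(c[0])])
    cv2.imwrite(f"pics/{n}c.png",cv2.resize(p[y0:y1,x0:x1,::-1],None,fx=4.5,fy=3.7,interpolation=2) if 0 else cv2.resize(p[y0:y1,x0:x1,::-1],None,fx=3.7 if n=="top" else 7,fy=3.7 if n=="top" else 7,interpolation=cv2.INTER_NEAREST))
E
```

```text
top red [176, 211, 24, 24, 270] [187.3, 222.1] 1041.1915
top red [192, 271, 15, 15, 90] [199.5, 278.6] 1186.8539
top orange [112, 232, 10, 9, 73] [116.5, 236.1] 1105.378
top dark [121, 223, 31, 38, 637] [135.8, 241.8] 1201.332
top dark [112, 275, 25, 27, 353] [124.2, 287.7] 1202.5364
side red [273, 162, 16, 16, 147] [280.4, 170.0] 1372.5071
side red [243, 204, 10, 11, 66] [247.4, 209.6] 1482.6099
side orange [269, 155, 6, 15, 57] [271.3, 161.0] 1574.7203
side dark [260, 173, 9, 12, 30] [265.0, 179.2] 1673.7367
side dark [234, 175, 17, 12, 105] [241.6, 180.9] 1634.0084
```

View pics/topc.png

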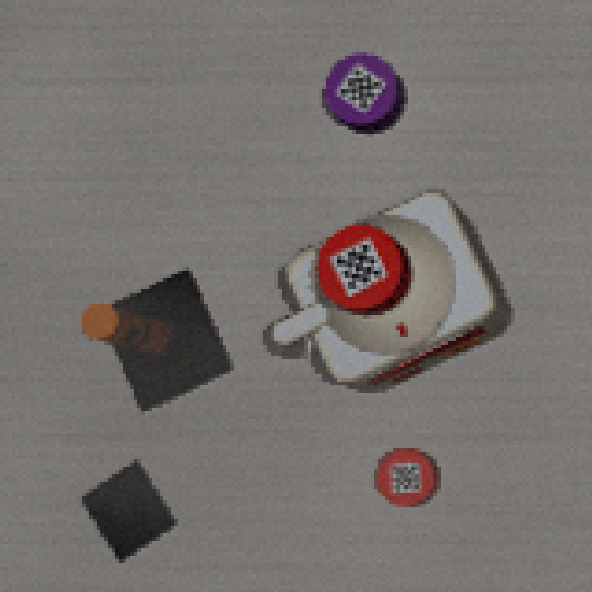

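View pics/sidec.png

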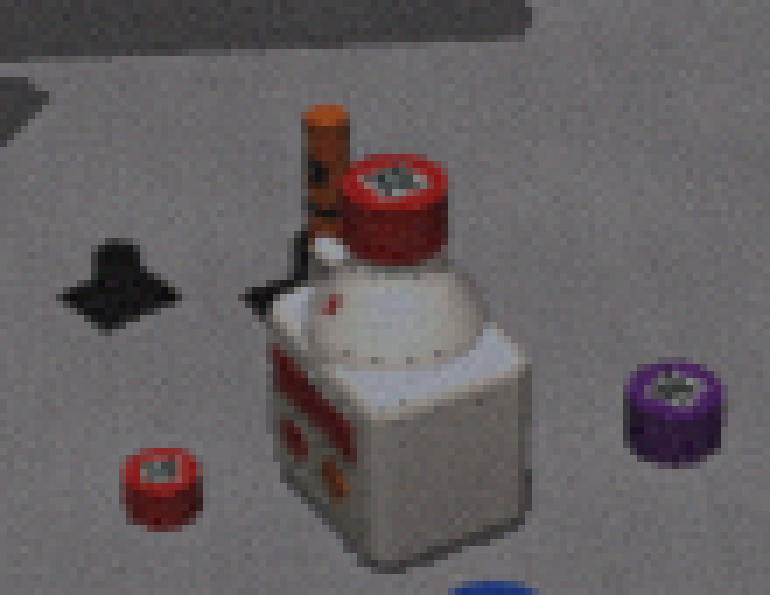

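```bash
python3 - <<'E'
from h import *
from scipy.spatial.transform import Rotation as Ro
f=lambda x,y:(90+x/3.7-.5,150+y/3.7-.5)
g=lambda x,y:(225+x/7-.5,140+y/7-.5)
print("cap",plane("top",f(360,266),189.5),plane("side",g(394,181),189.5),tri(f(360,266),g(394,181)))
print("butt",plane("top",f(100,322),124),plane("side",g(326,113),124),tri(f(100,322),g(326,113)))
z=np.load("top0.npz")["p"];m=masks(z)["dark"];q=np.zeros_like(m);q[215:265,115:160]=m[215:265,115:160]
# plate corners viewed
C=[plane("top",f(*c),5) for c in((188,270),(233,368),(143,411))]
print("plate",np.round(C,1),"centre",((C[0]+C[2])/2).round(1))
print("sizes",[np.linalg.norm(C[1]-C[0]),np.linalg.norm(C[2]-C[1])])
A,B,Cc=[plane("top",f(*c),110) for c in((435,192),(497,305),(345,385))]
print("jug",A.round(),B.round(),Cc.round(),((A+Cc)/2).round())
s=manip.read_state();print("tool R\n",Ro.from_euler("xyz",s["eef_rot"]).as_matrix().round(3))
E
```

```text
cap [545.43094641 215.79442672 189.5       ] [544.86967232 223.71604596 189.5       ] [544.47379031 214.52218641 195.10965271]
butt [518.72349623 395.88399932 124.        ] [519.42067955 405.63897743 124.        ] [518.48283308 393.27638323 131.03417407]
plate [[568.6 379.8   5. ]
 [499.1 344.6   5. ]
 [468.9 406.8   5. ]] centre [518.7 393.3   5. ]
sizes [np.float64(77.97755891914419), np.float64(69.09928322577882)]
jug [605. 186. 110.] [531. 144. 110.] [480. 241. 110.] [542. 214. 110.]
tool R
 [[-0.893  0.45  -0.001]
 [ 0.45   0.893 -0.001]
 [ 0.    -0.001 -1.   ]]
```

```bash
cat >> h.py <<'E'
from scipy.spatial.transform import Rotation as Ro
def delta(w):
    s=manip.read_state();R=Ro.from_euler("xyz",s["eef_rot"]).as_matrix()
    print("clock",s["clock"],"shift",(R.T@(np.array(w)-s["eef_pos"])).round(1),"pos",s["eef_pos"].round(1),"tilt/yaw",s["eef_rot"].round(4),"F",s["wrist_force"].round(1),"M",s["moment"].round(2),"gap",round(s["finger_gap"],1),"ff",round(s["finger_force"],1),"j",s["joints"].round(2))
E
python3 -m crank '[[60,-20,3,0,0,0,0],[60,-60,8,0,0,0,0],[60,-100,13,0,0,0,0],[60,-140,18,0,0,0,0],[60,-180,23,0,0,0,0],[60,-220,28,0,0,0,0],[60,-255,32,0,0,0,0],[60,-278,35,0,0,0,0],[60,-285.5,36.5,0,0,0,0],[60,-285.5,36.5,0,0,0,0]]' 20
python3 -c "
from h import *
delta([518.7,395,81])"
```

```text
clock: 1.1
eef_pos: [519.0, 395.0, 204.8]
eef_rot: [-3.141, -0.001, 2.674]
wrist_force: [-0.2, 0.2, 0.2]
finger_gap: 56.4
finger_force: 0.0
clock 1.1 shift [ 2.000e-01 -1.000e-01  1.238e+02] pos [519.  395.  204.8] tilt/yaw [-3.1408e+00 -5.0000e-04  2.6739e+00] F [-0.2  0.2  0.2] M [-0.04  0.07 -0.  ] gap 56.4 ff 0.0 j [ 0.59  0.53  1.19  0.    1.41 -0.51]
```

```bash

python3 -m crank '[[60,0,0,15,0,0,0],[60,0,0,45,0,0,0],[60,0,0,75,0,0,0],[60,0,0,100,0,0,0],[60,0,0,115,0,0,0],[60,0,0,121,0,0,0],[60,0,0,121,0,0,0]]' 20
python3 -m crank '[[40,0,0,0,0,0,0],[30,0,0,0,0,0,0],[15,0,0,0,0,0,0],[15,0,0,0,0,0,0],[15,0,0,0,0,0,0],[15,0,0,0,0,0,0]]' 20
python3 -c "
from h import *
snap('side','side1.png')
p=cv2.imread('pics/side1.png')[110:200,220:330];cv2.imwrite('pics/side1c.png',cv2.resize(p,None,fx=6,fy=6))
delta([518.7,395,200])"
```

```text
clock: 1.8
eef_pos: [518.4, 395.6, 84.2]
eef_rot: [-3.141, -0.0, 2.675]
wrist_force: [0.8, -0.8, -0.4]
finger_gap: 56.2
finger_force: 0.0
clock: 2.4
eef_pos: [519.0, 395.3, 84.8]
eef_rot: [3.141, 0.0, 2.675]
wrist_force: [-0.6, -0.2, 2.8]
finger_gap: 23.6
finger_force: 20.0
clock 2.45 shift [   0.2   -0.4 -115.2] pos [519.  395.3  84.8] tilt/yaw [3.1413e+00 2.0000e-04 2.6747e+00] F [-0.2 -1.7  2.9] M [-0.17  0.06 -0.02] gap 23.6 ff 20.0 j [ 0.59  0.64  1.32 -0.    1.18 -0.51]
```

View pics/side1c.png

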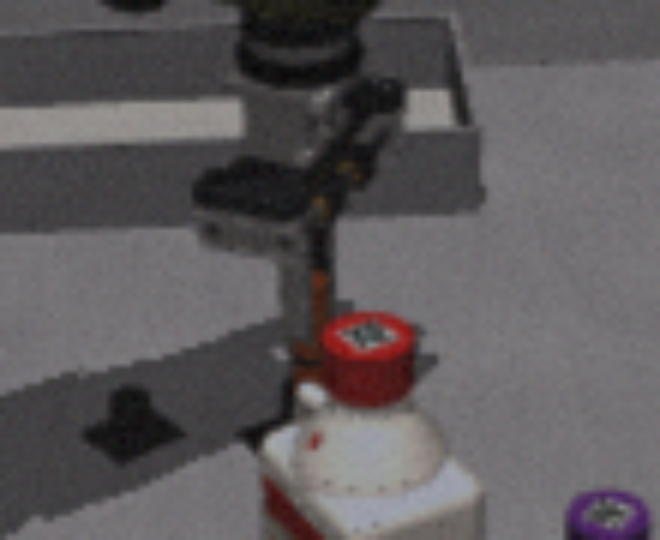

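The gripper holds the stick (crop around (318,300)) and the jug's cap is untouched. I'll lift straight out next.

```bash

python3 -m crank '[[15,0,0,-8,0,0,0],[15,0,0,-25,0,0,0],[15,0,0,-50,0,0,0],[15,0,0,-85,0,0,0],[15,0,0,-120,0,0,0],[15,0,0,-155,0,0,0],[15,0,0,-190,0,0,0],[15,0,0,-215,0,0,0],[15,0,0,-226,0,0,0],[15,0,0,-230,0,0,0]]' 20
python3 -c "
from h import *
delta([545,215.5,314])"
```

```text
clock: 3.45
eef_pos: [518.9, 395.3, 315.2]
eef_rot: [3.141, 0.0, 2.675]
wrist_force: [-0.1, -0.0, -1.5]
finger_gap: 23.7
finger_force: 20.0
clock 3.45 shift [-104.2 -148.9    1.1] pos [518.9 395.3 315.2] tilt/yaw [3.1407e+00 5.0000e-04 2.6748e+00] F [-0.1 -0.  -1.5] M [-0.   -0.01  0.03] gap 23.7 ff 20.0 j [ 0.59  0.5   1.    0.    1.64 -0.51]
```

```bash

python3 -m crank '[[15,-6,-8,0,0,0,0],[15,-22,-30,0,0,0,0],[15,-43,-60,0,0,0,0],[15,-64,-91,0,0,0,0],[15,-84,-120,0,0,0,0],[15,-97,-138,0,0,0,0],[15,-103,-147,0,0,0,0],[15,-104,-149,1,0,0,0],[15,-104,-149,1,0,0,0],[15,-104,-149,1,0,0,0]]' 20
python3 - <<'E'
from h import *
delta([545,215.5,312])
for n in("side","top"):
    p,d=snap(n,n+"2.png"); m=masks(p)
    for k in("red","orange"):
        for i,s,c in blobs(m[k],12)[0]: print(n,k,s,c)
p=cv2.imread('pics/side2.png')[80:190,230:340];cv2.imwrite('pics/side2c.png',cv2.resize(p,None,fx=5.4,fy=5.4))
E
```

```text
clock: 4.45
eef_pos: [544.5, 216.3, 313.0]
eef_rot: [-3.141, -0.0, 2.676]
wrist_force: [0.3, 0.3, -0.2]
finger_gap: 23.5
finger_force: 20.0
clock 4.45 shift [-0.8 -0.5  1. ] pos [544.5 216.3 313. ] tilt/yaw [-3.1413e+00 -5.0000e-04  2.6758e+00] F [ 0.3  0.3 -0.2] M [ 0.05  0.   -0.01] gap 23.5 ff 20.0 j [ 0.32  0.33  1.24  0.    1.58 -0.79]
side red [274, 162, 15, 16, 142] [280.9, 170.4]
side red [265, 191, 9, 12, 20] [269.3, 196.6]
side red [243, 204, 10, 11, 70] [247.5, 209.7]
side orange [281, 120, 3, 5, 12] [282.1, 121.7]
side orange [278, 126, 6, 12, 27] [281.4, 132.3]
side orange [278, 140, 6, 14, 65] [280.2, 145.8]
side orange [354, 143, 21, 45, 131] [364.0, 165.5]
side orange [365, 143, 23, 45, 91] [376.4, 165.2]
top red [195, 271, 13, 15, 71] [201.9, 277.0]
top orange [62, 81, 21, 4, 61] [72.6, 82.5]
top orange [84, 81, 12, 4, 34] [88.9, 82.6]
top orange [95, 81, 19, 4, 55] [103.8, 82.5]
top orange [118, 81, 10, 4, 29] [121.9, 82.4]
top orange [177, 80, 9, 4, 19] [181.2, 82.1]
top orange [180, 97, 6, 5, 14] [182.7, 98.9]
top orange [96, 98, 12, 4, 37] [102.2, 99.3]
top orange [115, 98, 12, 4, 27] [120.0, 99.7]
top orange [212, 241, 8, 4, 12] [215.4, 242.3]
```

View pics/side2c.png

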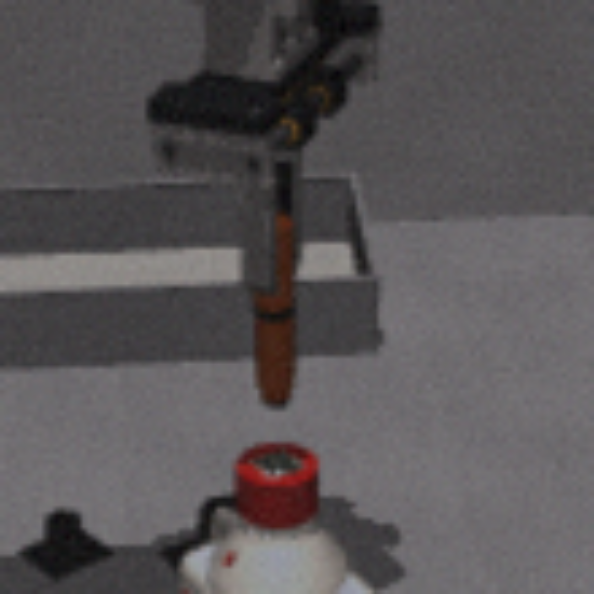

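The scanner hangs vertically (lens at crop (276,403)) above the code at (279,460), not touching. I'll check how well it lines up.

```bash
python3 - <<'E'
from h import *
K,R,t=cal("side")
def pr(X):
    c=K@(R@np.array(X)+t);return c[:2]/c[2]
g=lambda x,y:np.array((230+x/5.4-.5,80+y/5.4-.5))
a=pr([545,215.5,189.5]);b=pr([545,216,235])
print("expected lens-code",b-a,"seen",g(276,402)-g(279,461),"code",a,g(279,461))
E
```

```text
expected lens-code [ -0.18937981 -11.9608974 ] seen [ -0.55555556 -10.92592593] code [280.9927289  166.62792389] [281.16666667 164.87037037]
```

```bash

H='' ; python3 -m crank '[[15,0,0,0,0,0,0],[15,0,0,0,0,0,0],[15,0,0,0,0,0,0],[15,0,0,0,0,0,0],[15,0,0,0,0,0,0],[15,0,0,0,0,0,0],[15,0,0,0,0,0,0],[15,0,0,0,0,0,0],[15,0,0,0,0,0,0],[15,0,0,0,0,0,0]]' >/dev/null
python3 -m crank '[[15,0,0,0,0,0,0],[15,0,0,0,0,0,0],[15,0,0,0,0,0,0],[15,0,0,0,0,0,0],[15,0,0,0,0,0,0],[15,0,0,0,0,0,0],[15,0,0,0,0,0,0],[15,0,0,0,0,0,0]]' 
python3 -m crank '[[15,6,8,0,0,0,0],[15,22,30,0,0,0,0],[15,43,60,0,0,0,0],[15,64,91,0,0,0,0],[15,84,120,0,0,0,0],[15,97,138,0,0,0,0],[15,103,147,0,0,0,0],[15,104,149,0,0,0,0],[15,104,149,0,0,0,0],[15,104,149,0,0,0,0]]' 20
python3 -c "
from h import *
delta([518.9,395.3,84.8])"
```

```text
clock: 6.35
eef_pos: [544.7, 215.4, 313.5]
eef_rot: [3.142, 0.0, 2.675]
wrist_force: [-0.6, 0.6, -0.4]
finger_gap: 23.4
finger_force: 20.0
clock: 7.35
eef_pos: [519.3, 394.3, 313.7]
eef_rot: [3.141, 0.0, 2.674]
wrist_force: [-1.2, 0.0, -1.3]
finger_gap: 23.6
finger_force: 20.0
clock 7.35 shift [  0.8   0.7 228.9] pos [519.3 394.3 313.7] tilt/yaw [3.1415e+00 2.0000e-04 2.6737e+00] F [-1.2  0.  -1.3] M [-0.04  0.02  0.01] gap 23.6 ff 20.0 j [ 0.59  0.5   1.01 -0.    1.64 -0.51]
```

```bash

python3 -m crank '[[15,0,0,10,0,0,0],[15,0,0,35,0,0,0],[15,0,0,70,0,0,0],[15,0,0,105,0,0,0],[15,0,0,140,0,0,0],[15,0,0,170,0,0,0],[15,0,0,192,0,0,0],[15,0,0,208,0,0,0],[15,0,0,220,0,0,0],[15,0,0,225,0,0,0]]'
python3 -m crank '[[15,0,0,2,0,0,0],[15,0,0,3.5,0,0,0],[15,0,0,3.5,0,0,0],[25,0,0,3.5,0,0,0],[35,0,0,3.5,0,0,0],[50,0,0,3.5,0,0,0],[60,0,0,3.5,0,0,0],[60,0,0,3.5,0,0,0]]'
python3 -m crank '[[60,0,0,-6,0,0,0],[60,0,0,-20,0,0,0],[60,0,0,-45,0,0,0],[60,0,0,-80,0,0,0],[60,0,0,-115,0,0,0],[60,0,0,-145,0,0,0],[60,0,0,-165,0,0,0],[60,0,0,-175,0,0,0],[60,0,0,-175,0,0,0]]'
python3 - <<'E'
from h import *
delta([545,215.5,265])
p,d=snap("side","side3.png")
for n in["orange"]:
    for i,s,c in blobs(masks(p)[n],10)[0]: print(s,c)
E
```

```text
clock: 8.35
eef_pos: [518.8, 394.9, 87.5]
eef_rot: [-3.141, -0.0, 2.675]
wrist_force: [-0.3, 0.4, -1.3]
finger_gap: 23.5
finger_force: 20.0
clock: 9.15
eef_pos: [519.0, 395.3, 85.0]
eef_rot: [3.141, 0.0, 2.675]
wrist_force: [-0.0, -0.0, -0.2]
finger_gap: 52.0
finger_force: 0.0
clock: 10.05
eef_pos: [519.1, 395.4, 261.7]
eef_rot: [3.139, 0.001, 2.675]
wrist_force: [0.8, -0.4, 0.4]
finger_gap: 56.1
finger_force: 0.0
clock 10.05 shift [-104.1 -149.    -3.5] pos [519.1 395.4 261.7] tilt/yaw [3.1394e+00 1.2000e-03 2.6748e+00] F [ 0.8 -0.4  0.4] M [ 0.06  0.02 -0.05] gap 56.1 ff 0.0 j [ 0.59  0.51  1.11  0.    1.53 -0.51]
[354, 143, 21, 44, 124] [363.9, 165.0]
[365, 143, 23, 45, 93] [376.4, 165.3]
[268, 155, 6, 15, 62] [271.2, 161.4]
[269, 171, 6, 3, 11] [271.1, 172.1]
[271, 206, 4, 5, 10] [272.3, 207.9]
```

The scanner is back in its stand, with its blob at (271,161) as before. Next is the cap.

```bash

python3 -m crank '[[70,-6,-8,0,0,0,0],[90,-22,-30,0,0,0,0],[100,-43,-60,0,0,0,0],[100,-64,-91,0,0,0,0],[100,-84,-120,0,0,0,0],[100,-97,-138,0,0,0,0],[100,-103,-147,0,0,0,0],[100,-104,-149,0,0,0,0],[100,-104,-149,0,0,0,0]]'
python3 -m crank '[[100,0,0,10,0,0,0],[100,0,0,35,0,0,0],[100,0,0,60,0,0,0],[100,0,0,80,0,0,0],[100,0,0,95,0,0,0],[100,0,0,100,0,0,0],[100,0,0,100,0,0,0]]'
python3 - <<'E'
from h import *
delta([545,215.5,160])
p,d=snap("side","side4.png")
p=cv2.imread('pics/side4.png')[100:220,220:340];cv2.imwrite('pics/side4c.png',cv2.resize(p,None,fx=5,fy=5))
E
```

```text
clock: 11.0
eef_pos: [544.5, 215.7, 259.5]
eef_rot: [-3.141, -0.001, 2.675]
wrist_force: [-0.1, 0.0, -0.7]
finger_gap: 94.1
finger_force: 0.0
clock: 11.7
eef_pos: [544.3, 215.9, 159.1]
eef_rot: [-3.141, -0.001, 2.676]
wrist_force: [-0.2, -0.0, -0.3]
finger_gap: 93.9
finger_force: 0.0
clock 11.7 shift [-0.8 -0.  -0.9] pos [544.3 215.9 159.1] tilt/yaw [-3.1406e+00 -1.0000e-03  2.6756e+00] F [-0.2 -0.  -0.3] M [ 0.   -0.02  0.05] gap 93.9 ff 0.0 j [ 0.32  0.42  1.47  0.    1.25 -0.79]
```

View pics/side4c.png

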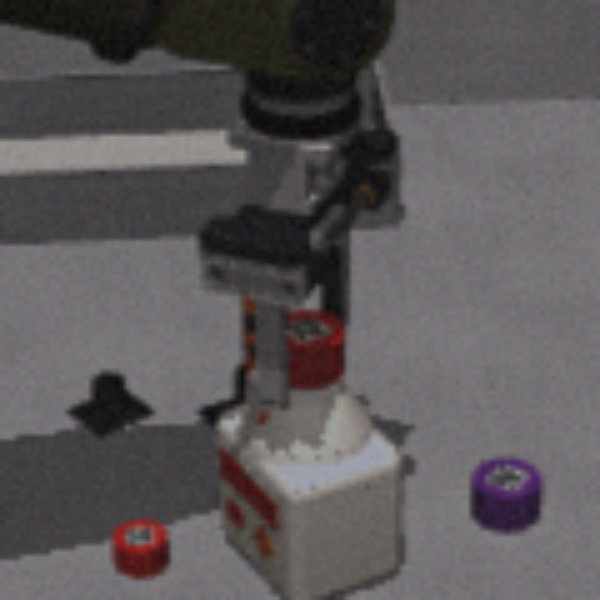

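The open fingers straddle the red cap (crop (315,345)). I'll close lightly and read the side force.

```bash

python3 -m crank '[[85,0,0,0,0,0,0],[75,0,0,0,0,0,0],[65,0,0,0,0,0,0],[60,0,0,0,0,0,0],[50,0,0,0,0,0,0],[45,0,0,0,0,0,0],[45,0,0,0,0,0,0],[45,0,0,0,0,0,0],[45,0,0,0,0,0,0]]' 8
python3 -c "
from h import *
delta([545,215.5,160]);s=manip.read_state();print(Ro.from_euler('xyz',s['eef_rot']).inv().apply(s['wrist_force']))"
```

```text
clock: 12.65
eef_pos: [544.8, 215.5, 160.0]
eef_rot: [3.141, 0.0, 2.675]
wrist_force: [1.2, 2.0, 1.0]
finger_gap: 52.1
finger_force: 8.0
clock 12.65 shift [-0.2  0.1  0. ] pos [544.8 215.5 160. ] tilt/yaw [3.1413e+00 2.0000e-04 2.6749e+00] F [1.2 2.  1. ] M [ 0.3  -0.18  0.02] gap 52.1 ff 8.0 j [ 0.31  0.42  1.47  0.    1.25 -0.79]
[-0.16398236  2.30281038 -0.96345431]
```

```bash

python3 -m crank '[[45,0,0.5,0,0,0,0],[45,0,0.5,0,0,0,0],[45,0,0.5,0,0,0,0],[45,0,0.5,1,0,0,0],[45,0,0.5,2,0,0,0],[45,0,0.5,3,0,0,0],[45,0,0.5,4,0,0,0],[45,0,0.5,5,0,0,0],[45,0,0.5,5.5,0,0,0],[45,0,0.5,5.5,0,0,0]]' 45
python3 -c "
from h import *
delta([545,215.5,160]);s=manip.read_state();print(Ro.from_euler('xyz',s['eef_rot']).inv().apply(s['wrist_force']))"
```

```text
clock: 13.65
eef_pos: [545.0, 215.7, 154.9]
eef_rot: [3.141, 0.0, 2.675]
wrist_force: [-3.5, -3.5, 9.3]
finger_gap: 51.2
finger_force: 45.0
clock 13.65 shift [-0.1 -0.2 -5.1] pos [545.  215.7 154.9] tilt/yaw [3.1415e+00 4.0000e-04 2.6747e+00] F [-3.5 -3.5  9.3] M [-0.71  0.73 -0.04] gap 51.2 ff 45.0 j [ 0.31  0.42  1.47 -0.    1.24 -0.79]
[ 1.54317017 -4.7518889  -9.27903226]
```

```bash

python3 -m crank '[[45,0,-0.3,0,0,0,-0.05],[45,0,-0.3,0,0,0,-0.12],[45,0,-0.3,0,0,0,-0.2],[45,0,-0.3,0,0,0,-0.28],[45,0,-0.3,0,0,0,-0.36],[45,0,-0.3,0,0,0,-0.44],[45,0,-0.3,0,0,0,-0.5],[45,0,-0.3,0,0,0,-0.5]]' 45
python3 -c "
from h import *
delta([545,215.5,160]);s=manip.read_state();print(Ro.from_euler('xyz',s['eef_rot']).inv().apply(s['wrist_force']))"
```

```text
clock: 14.45
eef_pos: [545.4, 216.0, 155.4]
eef_rot: [3.141, 0.002, -3.106]
wrist_force: [-0.3, 0.6, 8.2]
finger_gap: 51.2
finger_force: 45.0
clock 14.45 shift [ 0.5 -0.4 -4.7] pos [545.4 216.  155.4] tilt/yaw [ 3.1406e+00  2.3000e-03 -3.1061e+00] F [-0.3  0.6  8.2] M [-0.    0.02  0.04] gap 51.2 ff 45.0 j [ 0.31  0.42  1.47  0.    1.24 -1.29]
[ 0.27481835  0.58150382 -8.17976064]
```

```bash

python3 -m crank '[[45,0,0,0,0,0,-0.06],[45,0,0,0,0,0,-0.14],[45,0,0,0,0,0,-0.22],[45,0,0,0,0,0,-0.3],[45,0,0,0,0,0,-0.38],[45,0,0,0,0,0,-0.46],[45,0,0,0,0,0,-0.53],[45,0,0,0,0,0,-0.53],[45,0,0,0,0,0,-0.53]]' 45
python3 - <<'E'
from h import *
delta([545,215.5,160])
p,d=snap("side","side5.png")
p=cv2.imread('pics/side5.png')[120:200,230:330];cv2.imwrite('pics/side5c.png',cv2.resize(p,None,fx=7,fy=7))
E
```

```text
clock: 15.35
eef_pos: [545.4, 216.0, 155.3]
eef_rot: [-3.141, 0.002, -2.578]
wrist_force: [-0.1, 0.1, 8.6]
finger_gap: 51.2
finger_force: 45.0
clock 15.35 shift [ 0.6 -0.2 -4.7] pos [545.4 216.  155.3] tilt/yaw [-3.1412e+00  2.5000e-03 -2.5781e+00] F [-0.1  0.1  8.6] M [ 0.08 -0.    0.03] gap 51.2 ff 45.0 j [ 0.31  0.42  1.47  0.    1.24 -1.82]
```

View pics/side5c.png

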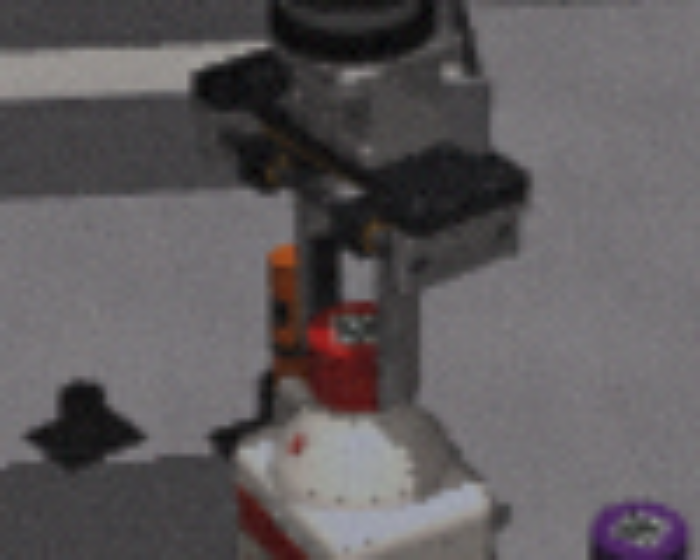

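The cap is still held between the fingers after about 59° of turn (crop (345,355)), and the scanner stands in its cup (crop (285,300)). I'll lift gently first.

```bash

python3 -m crank '[[45,0,0,-1,0,0,0],[45,0,0,-2,0,0,0],[45,0,0,-4,0,0,0],[45,0,0,-6,0,0,0],[45,0,0,-8,0,0,0],[45,0,0,-10,0,0,0],[45,0,0,-10,0,0,0]]' 45
python3 -c "
from h import *
delta([545,215.5,230])"
```

```text
clock: 16.1
eef_pos: [544.6, 215.5, 164.2]
eef_rot: [3.141, -0.001, -2.578]
wrist_force: [0.2, 0.5, -1.0]
finger_gap: 51.4
finger_force: 45.0
clock 16.1 shift [ -0.3  -0.2 -65.8] pos [544.6 215.5 164.2] tilt/yaw [ 3.1414e+00 -7.0000e-04 -2.5784e+00] F [ 0.2  0.5 -1. ] M [ 0.09 -0.02  0.03] gap 51.4 ff 45.0 j [ 0.31  0.41  1.46  0.    1.26 -1.82]
```

```bash

python3 -m crank '[[45,0,0,-4,0,0,0],[45,0,0,-12,0,0,0],[45,0,0,-22,0,0,0],[45,0,0,-32,0,0,0],[45,0,0,-42,0,0,0],[45,0,0,-50,0,0,0],[45,0,0,-54,0,0,0],[45,0,0,-55,0,0,0],[45,0,0,-55,0,0,0],[45,0,0,-55,0,0,0]]' 45
python3 - <<'E'
from h import *
delta([545,215.5,219])
p,d=snap("side","side6.png")
p=cv2.imread('pics/side6.png')[100:220,220:340];cv2.imwrite('pics/side6c.png',cv2.resize(p,None,fx=5,fy=5))
E
```

```text
clock: 17.1
eef_pos: [544.7, 215.5, 219.0]
eef_rot: [3.141, -0.001, -2.578]
wrist_force: [0.1, -0.1, -0.7]
finger_gap: 51.1
finger_force: 45.0
clock 17.1 shift [-0.3 -0.2 -0. ] pos [544.7 215.5 219. ] tilt/yaw [ 3.1414e+00 -8.0000e-04 -2.5784e+00] F [ 0.1 -0.1 -0.7] M [ 0.07  0.01 -0.05] gap 51.1 ff 45.0 j [ 0.31  0.37  1.4   0.    1.38 -1.82]
```

View pics/side6c.png

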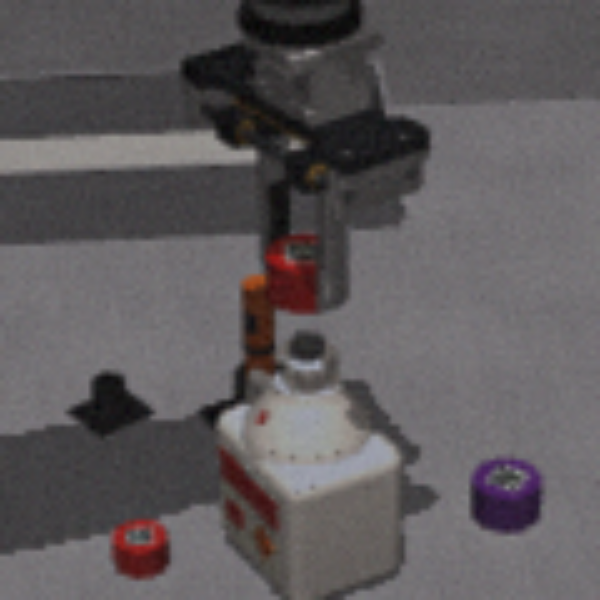

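The cap (crop (295,275)) is held level above the bare neck with its grey seal (305,350), and the scanner stands in its stand (257,310).

```bash
python3 -c "
from cell import manip
print(manip.sign_off())"
```

```text
the job is handed in; nothing more can be done
None
```

The job is handed in at about 17 s: I scanned the code, stood the scanner back in its stand, and the gripper is holding the opened red cap level, about 45 mm above the jug's mouth; the sign-off returned no verdict.

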